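Deliver one tin from a gravity feeder with its jog lever and bring the next one up

ROBOT

A 6-joint arm with a two-finger parallel gripper is mounted at the origin on the work surface. World frame = base frame: x ahead of the robot, y to its left, z up, the work surface at z = 0. Lengths are in m, angles in rad, forces in N, time in s.
With the tool pointing down it reaches from about 0.35 to 0.85 m from the base axis. Payload 8.1 kg.
Tool frame: the origin (TCP) lies on the mounting face of the last link; the fingertips stand 186 mm ahead of it and the grasp point (between the pads) lies 167 mm ahead of it; z points along the fingers, y is the line along which they close (so a half turn about z gives the same grasp; the last joint's range is limited). The gripper opens to 93 mm and grips with 3 to 60 N. Pads are 15 mm wide; open, the fingers measure 128 mm over their backs; the gripper's body (75 mm by 188 mm) begins 65 mm behind the grasp point.
Start: joints at [-1.204, 0.13, 1.488, -0, 1.523, -0.085], TCP at [0.262, -0.54, 0.405] pointing down, gripper open.
Joint ranges: [-2.96, 2.96], [-0.89, 2.26], [0.02, 2.5], [-1.34, 4.48], [0, 2.73], [-2.66, 2.66]. Speed limits (rad/s): [2.39, 2.39, 2.79, 3.14, 3.14, 3.14].

INTERFACE

Orientations are given as a rotation vector (axis times angle).
In Python, from plant import read_state, read_camera, camera_params, close_job gives the robot as it stands. The module is installed in compiled form; this text tells all that it offers.
- The arm moves only by the tool servo_tool, never from a script. Its argument "increments" is a list of rows, each an object with "slide": the shift along the tool's x, y, z in mm, a list of three; "dr": the turn, a rotation vector about the tool's x, y, z in rad, a list of three; "jaw": the closure, from 0 (fully open) to 1 (shut). In form: [{"slide": [x, y, z], "dr": [ax, ay, az], "jaw": jaw}, ...]. A call has 1 to 20 rows; each row is the pose to reach, as a shift and turn from the pose commanded when the call began, along the tool's axes at that moment; what a row does not reach only later rows make up. A row lasts 1/10 s, in which the tool goes at most 50 mm and 8.59 degrees, less where a joint would pass 70% of its speed; a pose out of reach is approached as far as the arm can. A call with a gripper value outside its range is refused whole. The fingers move at their own pace and stop on an object; "force" is the grip in N (left out, the last holds). Time passes only in rows, so rows that repeat a pose let the fingers close. It gives the time, the measured TCP pose, the force, the opening and the grip force at its end, in the units of the state.
- read_state(): the state, without advancing time (a new reading comes with each control period).
- read_camera(name): name is "scene" or "side" or "wrist"; returns (picture, depth): 384x512x3 uint8, red, green, blue; 384x512 float32, m along the optical axis (not along the pixel's ray), 0 where there is no reading.
- camera_params(name): a dict with "fx", "fy", "cx", "cy" (pixels), "rvec" (rotation vector, rad) and "tvec" (3), from world to camera coordinates, as OpenCV has them. Camera axes: x right, y down, z forward; pixel columns grow to the right and rows downward; lengths in m; the calibration is good to about 2 mm. A picture is of the moment at which its call begins: read the wrist's pose just before it. camera_params takes no time and is no camera call; for the wrist camera it gives the pose at the moment of the call.
- close_job(): hands the job in; it is judged then, once.
The state is a dict: "t": time; "q": joint angles; "dq": joint speeds; "joint_torque": joint torques, N m; "tool_pos": TCP position; "orientation": TCP orientation; "force": force on the tool from outside, world axes, zero at the start; "wrist_torque": the same for the moment, N m; "opening": finger opening in m; "gripper_force": force on a finger pad.
Only numpy, scipy, OpenCV 4.12 (cv2) and the standard library are available. Lean on these libraries where they do the work, as an engineer would, in place of code of your own. Each camera call takes 0.05 s, during which the arm holds its last target. There are 200 camera calls.

TASK

Push (do not grip) the feeder's red spring-centred lever downhill onto its stop and keep it pressed there with about 20 N, never over 30 N, until the orange tin has rolled down and settled in the yellow bay; then let the lever spring back upright, clear of your fingers. Then push it uphill onto its other stop in the same way until the blue tin has rolled into the orange tin's old place and settled, and let it spring back again. Do not touch the tins, and leave everything else on the bench where it is.

Things in the scene. Friction and masses are not known exactly. Their poses are not given: they have to be found in the camera images.
- feeder: Gravity feeder fixed to the bench: aluminium chute on feet with green side walls, 327 mm long, 108 mm wide. Origin on the bench under the chute's middle, at the lever's pivot. Its y axis points downhill along the chute (slope 9 degrees; floor 72 mm above the bench at the origin; end walls at y = -150 and +172 mm), z up; the lever stands on its -x side.
- pocket (a point): Middle of the chute floor between two steel cross fingers of a rocker fixed to the lever, 40 mm uphill and downhill of this point, each 18 mm out of the floor when centred. Lever downhill: the downhill finger sinks, the other rises, so only the tin in the pocket rolls; uphill: the reverse. They clear the floor only near the stop. Tilting uphill while a tin is in the pocket jams the feeder.
- bay (a point): Where the axis of a delivered tin lies in the yellow bay at the chute's low end, against its end wall.
- jog_lever (a joint): Tilt of the red lever, rad: 0 upright (spring-centred), positive downhill (top towards the feeder's +y), negative uphill; hard stops at +0.55 and -0.55. Spring 1.7 N m/rad: about 9 N at the grip's middle when at the stop; on the stop the force rises steeply. Held firmly on the stop means over 12 N on the lever; over 30 N is forcing it.
- lever_grip (a point): Middle of the lever's red grip, an upright cylinder 24 mm across, 70 mm long, 100 mm from the pivot (it covers 65 to 135 mm above the pivot; below is a thin rod). Moves with the lever in an arc in the feeder's y-z plane, about 55 mm each way. Centred: 180 mm above the bench, its side 25 mm clear of the chute; no tin rises above 145 mm over the bench.
- lever_pivot (a point): Point on the lever's pivot axis straight below the centred grip, fixed to the feeder, 80 mm above the bench. The pivot axis is along the feeder's x.
- tin_orange: Closed tin with an orange band, 56 mm across, 90 mm long, about 0.3 kg, lying across the chute; origin at its centre. Starts between the two fingers (feeder y about +15 mm); in the bay against the end wall it lies at feeder y about +147 mm. It takes about 1 s to roll.
- tin_blue: The same tin with a blue band; origin at its centre. Waits behind the uphill finger (feeder y about -65 mm); in the orange tin's old place between the fingers it lies at feeder y about 0 to +18 mm.
- mug_a: Cream mug, black handle, 70 mm across, 85 mm high; loose bystander on the bench, leave alone. Origin at the centre of its underside.
- brush: Paintbrush with red handle, 180 mm long, lying; loose bystander on the bench, leave alone. Origin at the centre of its underside.
- vase: Clay vase 90 mm across, 160 mm high; loose bystander on the bench, leave alone. Origin at the centre of its underside.
- paint_jar: Closed paint jar 56 mm across, 70 mm high, yellow label; loose bystander on the bench, leave alone. Origin at the centre of its underside.
- paint_jar2: Closed paint jar 56 mm across, 70 mm high, red label; loose bystander on the bench, leave alone. Origin at the centre of its underside.
Mind the look-alikes: they are no part of the job. What is shaped like the tin_orange but green or purple is not meant.

How it is judged:
By the outcome, as a careful person would: the job done as asked, in the order asked, and still so for the second after the job is handed in, with the robot touching nothing.
It also fails if it takes over 56 s, if anything falls off the work surface, if the arm or the gripper's body presses on something with over 40 N, if the wrist force passes 120 N, or if a joint passes its speed limit or range.

## Working session

There is one attempt and no reset: what is moved stays moved. The work goes in short steps, Python scripts to look and compute and a tool call to move; the robot and the scene stay as the last step left them, time stands still between calls to the robot, and variables do not carry over. Pictures are saved under pics/ and viewed, at most 10 in all, crops included, and the job is handed in when it is done.

Besides the shell and the picture viewer there is one more tool, called by a JSON object that holds its "api" and its "payload", one argument or row to a line. servo_tool: Moves the arm, as the interface text tells. Its arguments: {"type":"object","properties":{"increments":{"type":"array"},"force":{"type":"number"}},"required":["increments"]}

```bash
mkdir -p pics; cat > h.py <<'E'
import numpy as np, cv2
from plant import *
def cam(n):
    p=camera_params(n); im,d=read_camera(n)
    return p,im,d
def pts(p,d):
    v,u=np.mgrid[:d.shape[0],:d.shape[1]]
    c=np.stack([(u-p['cx'])/p['fx']*d,(v-p['cy'])/p['fy']*d,d],-1)
    R=cv2.Rodrigues(np.array(p['rvec'],float))[0]
    return (c-np.array(p['tvec']).ravel())@R
E
python3 - <<'E'
from h import *
ims=[]
print(read_state())
for n in ['scene','side']:
    p,im,d=cam(n); ims.append(im); np.savez(n+'.npz',im=im,d=d)
    cv2.imwrite('pics/%s0.png'%n,im[:,:,::-1])
    print(n,p)
E
```

```text
{'t': 0.0, 'q': array([-1.20439482e+00,  1.31167929e-01,  1.48926395e+00,  6.65642137e-06,
        1.52298667e+00, -8.54181029e-02]), 'dq': array([-0.00250515, -0.00072268,  0.00288424, -0.00021929, -0.00099789,
        0.00034799]), 'joint_torque': array([ 1.04515522e-03, -5.59831274e+01, -4.91765463e+01,  7.68682547e-02,
        3.54440894e-02, -1.52534649e-04]), 'tool_pos': array([ 0.26189346, -0.53957849,  0.40369151]), 'orientation': array([-3.06000427e+00, -7.03289547e-01,  3.91054310e-04]), 'force': array([-0.57562317, -0.12350181,  0.01374223]), 'wrist_torque': array([ 0.01062851,  0.04118766, -0.00463122]), 'gripper_force': 0.0, 'opening': 0.09240756311412184}
scene {'fx': 449.6950639801567, 'fy': 449.6950639801567, 'cx': 253.2643823460209, 'cy': 191.80647230801495, 'rvec': array([ 2.16423936,  0.90016844, -0.40080902]), 'tvec': array([-0.3745545 , -0.15787961,  1.61281549])}
side {'fx': 472.4342298875852, 'fy': 472.4342298875852, 'cx': 245.20178415468567, 'cy': 199.27170784079595, 'rvec': array([ 1.11785169, -2.20067519,  1.18409865]), 'tvec': array([0.33052215, 0.35811848, 1.39180417])}
```

View pics/scene0.png

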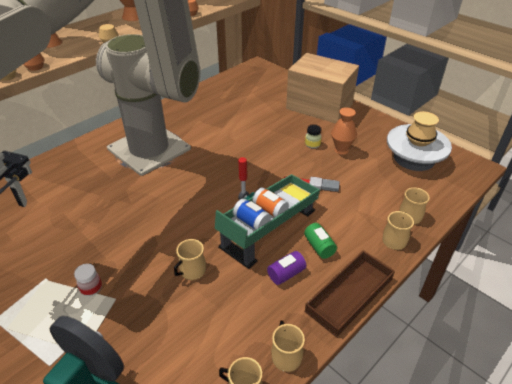

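View pics/side0.png

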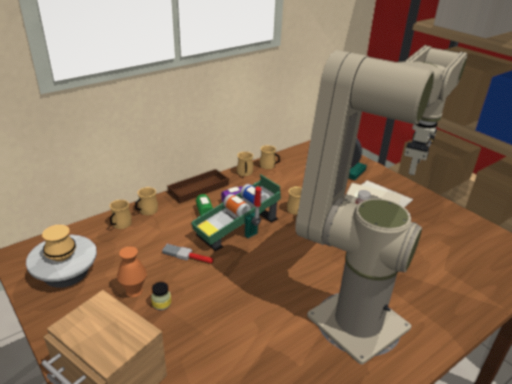

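The scene view shows the lever grip at about (242,170), the blue tin at (252,212), the orange tin at (270,202) and the yellow bay at (293,192). In the side view the grip is at (257,195) and the brush is at (190,254). Next I'll measure.

```bash
cat >> h.py <<'E'
def blobs(im,P,d,box):
    hsv=cv2.cvtColor(im,cv2.COLOR_RGB2HSV); u0,u1,v0,v1=box
    B=np.zeros(d.shape,bool); B[v0:v1,u0:u1]=1
    h,s,v=[hsv[...,i].astype(int) for i in range(3)]
    out={}
    for n,lo,hi,sm in [('red',172,184,170),('orange',6,15,170),('blue',105,122,120),('green',65,95,90),('yellow',24,33,120)]:
        hh=np.where(h<5,h+180,h) if n=='red' else h
        m=B&(hh>=lo)&(hh<=hi)&(s>sm)&(v>50)&(d>0)
        out[n]=m
    return out
E
python3 - <<'E'
from h import *
for n,box in [('scene',(205,330,150,270)),('side',(190,290,170,255))]:
    z=np.load(n+'.npz'); p=camera_params(n); P=pts(p,z['d'])
    for k,m in blobs(z['im'],P,z['d'],box).items():
        if m.sum()<5: print(n,k,m.sum()); continue
        q=P[m]; v,u=np.nonzero(m)
        print(n,k,m.sum(),'px',u.mean().round(),v.mean().round(),'med',np.median(q,0).round(3),'lo',np.percentile(q,3,axis=0).round(3),'hi',np.percentile(q,97,axis=0).round(3))
        if k=='green':
            t=q[(q[:,2]>.06)]
            r=cv2.minAreaRect((t[:,:2]*1000).astype(np.float32)); print('rect',r, cv2.boxPoints(r).round())
E
```

```text
scene red 188 px 246.0 169.0 med [0.491 0.001 0.185] lo [ 0.477 -0.005  0.015] hi [0.523 0.246 0.216]
scene orange 202 px 265.0 202.0 med [0.576 0.004 0.113] lo [ 0.482 -0.003  0.022] hi [0.602 0.147 0.126]
scene blue 311 px 247.0 214.0 med [ 0.58  -0.072  0.129] lo [ 0.55  -0.081  0.105] hi [ 0.607 -0.046  0.14 ]
scene green 1779 px 274.0 222.0 med [0.623 0.014 0.086] lo [ 0.517 -0.14   0.03 ] hi [0.762 0.186 0.144]
rect ((629.569091796875, 20.132659912109375), (337.6329345703125, 254.03839111328125), 86.06465148925781) [[ 491. -140.]
 [ 745. -157.]
 [ 768.  180.]
 [ 514.  197.]]
scene yellow 234 px 295.0 191.0 med [0.56  0.152 0.051] lo [0.523 0.129 0.044] hi [0.595 0.177 0.057]
side red 95 px 250.0 203.0 med [0.473 0.014 0.18 ] lo [0.465 0.004 0.016] hi [0.523 0.248 0.215]
side orange 96 px 230.0 206.0 med [0.568 0.05  0.11 ] lo [0.534 0.036 0.006] hi [0.633 0.215 0.121]
side blue 71 px 248.0 196.0 med [ 0.575 -0.027  0.119] lo [ 0.548 -0.033  0.104] hi [ 0.602 -0.02   0.128]
side green 865 px 235.0 213.0 med [0.524 0.071 0.076] lo [ 0.494 -0.133  0.032] hi [0.697 0.189 0.134]
rect ((556.8119506835938, 27.042953491210938), (134.42308044433594, 329.9002380371094), 1.8097814321517944) [[ 484.  190.]
 [ 495. -140.]
 [ 629. -136.]
 [ 619.  194.]]
side yellow 170 px 207.0 227.0 med [0.575 0.15  0.05 ] lo [0.537 0.036 0.004] hi [0.812 0.185 0.071]
```

```bash
python3 - <<'E'
from h import *
for n,box in [('scene',(205,330,150,270)),('side',(190,290,170,255))]:
    z=np.load(n+'.npz'); p=camera_params(n); P=pts(p,z['d'])
    R=cv2.Rodrigues(p['rvec'])[0]; print(n,'cam at',(-R.T@p['tvec']).round(3))
    b=blobs(z['im'],P,z['d'],box)
    q=P[b['red']]; q=q[(q[:,2]>.14)&(q[:,0]<.51)]; print('grip',len(q),q.mean(0).round(4),q.min(0).round(3),q.max(0).round(3))
    r=P[b['red']]; r=r[(r[:,1]>.08)]; 
    if len(r): print('brush',r.mean(0),r.min(0),r.max(0))
    g=P[b['green']]
    for lo,hi in [(.50,.535),(.61,.645)]:
        w=g[(g[:,0]>lo)&(g[:,0]<hi)&(g[:,2]>.06)&(abs(g[:,1])<.14)]
        if len(w)<30: continue
        f=np.polyfit(w[:,1],w[:,0],1); 
        for _ in range(3):
            e=w[:,0]-np.polyval(f,w[:,1]); w=w[abs(e)<.006]; f=np.polyfit(w[:,1],w[:,0],1)
        print('wall',len(w),f.round(4), w[:,1].min(),w[:,1].max())
E
```

```text
scene cam at [ 1.187 -0.647  0.968]
grip 173 [0.4893 0.001  0.1873] [ 0.476 -0.007  0.146] [0.498 0.015 0.218]
brush [0.45899968 0.22745522 0.0131389 ] [ 0.27021508  0.17214939 -0.00375573] [0.53220661 0.25223098 0.02335491]
wall 109 [-0.0549  0.5257] -0.13985453313116994 0.13993644001402797
wall 449 [-0.0497  0.6288] -0.13776279812532094 0.13888424688092849
side cam at [-0.549  0.855  1.069]
grip 84 [0.4732 0.0131 0.1862] [ 0.464 -0.003  0.15 ] [0.489 0.021 0.217]
brush [0.51837217 0.24542662 0.01725353] [0.51030824 0.23497722 0.01356049] [0.52867025 0.25444476 0.02021458]
wall 279 [-0.0561  0.5174] -0.12975973617813338 0.13970743438864616
wall 88 [-0.0235  0.6182] -0.1327405824108587 0.13958916370824237
```

{"api": "servo_tool", "payload": {
  "increments": [
    {"slide":[40,-34,0],"dr":[0,0,-0.1],"jaw":1},
    {"slide":[80,-67,0],"dr":[0,0,-0.22],"jaw":1},
    {"slide":[115,-97,0],"dr":[0,0,-0.33],"jaw":1},
    {"slide":[150,-126,0],"dr":[0,0,-0.42],"jaw":1},
    {"slide":[185,-156,0],"dr":[0,0,-0.52],"jaw":1},
    {"slide":[220,-185,0],"dr":[0,0,-0.62],"jaw":1},
    {"slide":[255,-215,0],"dr":[0,0,-0.72],"jaw":1},
    {"slide":[290,-244,0],"dr":[0,0,-0.82],"jaw":1},
    {"slide":[325,-274,0],"dr":[0,0,-0.92],"jaw":1},
    {"slide":[355,-299,0],"dr":[0,0,-1.0],"jaw":1},
    {"slide":[385,-324,0],"dr":[0,0,-1.08],"jaw":1},
    {"slide":[405,-341,0],"dr":[0,0,-1.14],"jaw":1},
    {"slide":[418,-352,0],"dr":[0,0,-1.171],"jaw":1},
    {"slide":[418,-352,0],"dr":[0,0,-1.171],"jaw":1},
    {"slide":[418,-352,0],"dr":[0,0,-1.171],"jaw":1}
  ],
  "force": 20
}}

```text
t: 1.6
tool_pos: [0.4842, -0.0406, 0.4043]
orientation: [-2.162, -2.278, 0.001]
force: [-0.3, 0.3, -0.6]
opening: 0.0004
gripper_force: 0.0
```

```bash
cat >> h.py <<'E'
O=np.array([.4817,.007]); yaw=.052   # lever axis in world xy, feeder yaw
def rep():
    s=read_state(); R=cv2.Rodrigues(s['orientation'])[0]
    c,n=np.cos(yaw),np.sin(yaw); F=np.array([[c,n,0],[-n,c,0],[0,0,1]])
    tip=s['tool_pos']+.186*R[:,2]
    rel=F@(tip-np.r_[O,0])
    print('t',round(s['t'],2),'tip rel feeder/lever',(rel*1000).round(1),'F feeder',(F@s['force']).round(1),'open',round(s['opening'],4))
    print('tool axes in feeder frame\n',(F@R).round(3))
    return s
E
python3 -c "
from h import *
rep()"
```

```text
t 1.6 tip rel feeder/lever [-2.000e-01 -4.770e+01  2.183e+02] F feeder [-0.3  0.3 -0.6] open 0.0004
tool axes in feeder frame
 [[-0.     1.    -0.001]
 [ 1.     0.    -0.   ]
 [-0.    -0.001 -1.   ]]
```

{"api": "servo_tool", "payload": {
  "increments": [
    {"slide":[0,0,24],"dr":[0,0,0],"jaw":1},
    {"slide":[0,0,48],"dr":[0,0,0],"jaw":1},
    {"slide":[10,0,48],"dr":[0,0,0],"jaw":1},
    {"slide":[20,0,48],"dr":[0,0,0],"jaw":1},
    {"slide":[26,0,48],"dr":[0,0,0],"jaw":1},
    {"slide":[32,0,48],"dr":[0,0,0],"jaw":1},
    {"slide":[38,0,48],"dr":[0,0,0],"jaw":1},
    {"slide":[44,0,48],"dr":[0,0,0],"jaw":1},
    {"slide":[50,0,48],"dr":[0,0,0],"jaw":1},
    {"slide":[50,0,48],"dr":[0,0,0],"jaw":1}
  ]
}}

```text
t: 2.6
tool_pos: [0.482, 0.0098, 0.3573]
orientation: [2.161, 2.278, 0.001]
force: [1.8, -2.9, 2.7]
opening: 0.0002
gripper_force: 2.0
```

```bash
python3 -c "
from h import *
rep()
p,im,d=cam('scene'); cv2.imwrite('pics/s1.png',cv2.resize(im[130:280,180:360,::-1],None,fx=3,fy=3))"
```

```text
t 2.6 tip rel feeder/lever [  0.7   2.7 171.3] F feeder [ 1.6 -3.   2.7] open 0.0002
tool axes in feeder frame
 [[-0.001  1.     0.001]
 [ 1.     0.001 -0.   ]
 [-0.     0.001 -1.   ]]
```

View pics/s1.png

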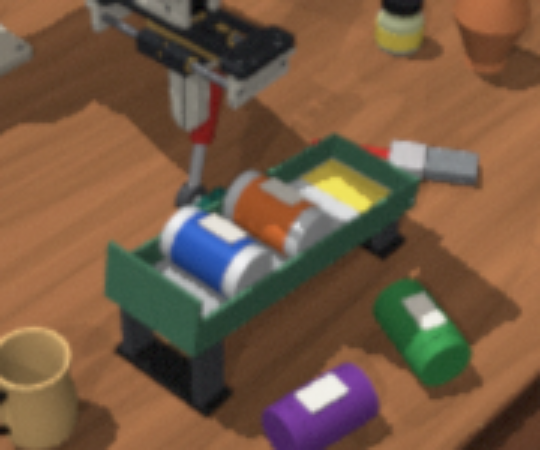

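The crop shows the closed fingers at (190,100) pressing the red grip at (207,110), which leans downhill. Both tins are still in place. I'll keep pushing.

{"api": "servo_tool", "payload": {
  "increments": [
    {"slide":[6,0,0],"dr":[0,0,0],"jaw":1},
    {"slide":[12,0,0],"dr":[0,0,0],"jaw":1},
    {"slide":[17,0,0],"dr":[0,0,0],"jaw":1},
    {"slide":[21,0,0],"dr":[0,0,0],"jaw":1},
    {"slide":[25,0,0],"dr":[0,0,0],"jaw":1},
    {"slide":[25,0,0],"dr":[0,0,0],"jaw":1}
  ]
}}

```text
t: 3.25
tool_pos: [0.4802, 0.0336, 0.3561]
orientation: [2.163, 2.278, -0.004]
force: [-0.2, -8.5, 0.2]
opening: 0.0005
gripper_force: 3.8
```

```bash
python3 -c "
from h import *
rep()"
```

```text
t 3.25 tip rel feeder/lever [ -0.4  26.3 170.1] F feeder [-0.6 -8.5  0.2] open 0.0005
tool axes in feeder frame
 [[ 0.     1.    -0.002]
 [ 1.    -0.    -0.002]
 [-0.002 -0.002 -1.   ]]
```

{"api": "servo_tool", "payload": {
  "increments": [
    {"slide":[2,0,0],"dr":[0,0,0],"jaw":1},
    {"slide":[4,0,0],"dr":[0,0,0],"jaw":1},
    {"slide":[4,0,0],"dr":[0,0,0],"jaw":1}
  ]
}}

```text
t: 3.55
tool_pos: [0.4801, 0.0373, 0.356]
orientation: [2.163, 2.277, -0.004]
force: [-0.2, -8.7, 0.7]
opening: 0.0004
gripper_force: 4.0
```

```bash
python3 -c "
from h import *
rep()"
```

```text
t 3.55 tip rel feeder/lever [ -0.4  29.9 170. ] F feeder [-0.7 -8.7  0.7] open 0.0004
tool axes in feeder frame
 [[ 0.001  1.    -0.002]
 [ 1.    -0.001 -0.002]
 [-0.002 -0.002 -1.   ]]
```

{"api": "servo_tool", "payload": {
  "increments": [
    {"slide":[1,0,0],"dr":[0,0,0],"jaw":1},
    {"slide":[2,0,0],"dr":[0,0,0],"jaw":1},
    {"slide":[2,0,0],"dr":[0,0,0],"jaw":1}
  ]
}}

```text
t: 3.85
tool_pos: [0.48, 0.0391, 0.356]
orientation: [2.163, 2.277, -0.005]
force: [0.3, -9.7, -1.2]
opening: 0.0008
gripper_force: 4.1
```

{"api": "servo_tool", "payload": {
  "increments": [
    {"slide":[1,0,0],"dr":[0,0,0],"jaw":1},
    {"slide":[1.5,0,0],"dr":[0,0,0],"jaw":1},
    {"slide":[1.5,0,0],"dr":[0,0,0],"jaw":1}
  ]
}}

```text
t: 4.15
tool_pos: [0.4799, 0.0405, 0.356]
orientation: [2.163, 2.277, -0.005]
force: [0.8, -8.5, -0.4]
opening: 0.0004
gripper_force: 4.2
```

{"api": "servo_tool", "payload": {
  "increments": [
    {"slide":[1,0,0],"dr":[0,0,0],"jaw":1},
    {"slide":[1,0,0],"dr":[0,0,0],"jaw":1}
  ]
}}

```text
t: 4.35
tool_pos: [0.4799, 0.0415, 0.356]
orientation: [2.163, 2.277, -0.005]
force: [1.1, -10.1, -0.7]
opening: 0.0003
gripper_force: 4.3
```

{"api": "servo_tool", "payload": {
  "increments": [
    {"slide":[1,0,0],"dr":[0,0,0],"jaw":1},
    {"slide":[1,0,0],"dr":[0,0,0],"jaw":1}
  ]
}}

```text
t: 4.55
tool_pos: [0.4798, 0.0424, 0.3561]
orientation: [2.163, 2.276, -0.005]
force: [1.3, -11.3, -0.7]
opening: 0.0006
gripper_force: 4.7
```

{"api": "servo_tool", "payload": {
  "increments": [
    {"slide":[0.7,0,0],"dr":[0,0,0],"jaw":1},
    {"slide":[0.7,0,0],"dr":[0,0,0],"jaw":1}
  ]
}}

```text
t: 4.75
tool_pos: [0.4798, 0.0427, 0.3561]
orientation: [2.163, 2.276, -0.006]
force: [1.4, -12.7, -0.3]
opening: 0.0007
gripper_force: 5.7
```

{"api": "servo_tool", "payload": {
  "increments": [
    {"slide":[1,0,0],"dr":[0,0,0],"jaw":1},
    {"slide":[1,0,0],"dr":[0,0,0],"jaw":1}
  ]
}}

```text
t: 4.95
tool_pos: [0.4798, 0.0432, 0.3561]
orientation: [2.163, 2.274, -0.008]
force: [1.5, -17.1, 0.4]
opening: 0.0005
gripper_force: 7.3
```

{"api": "servo_tool", "payload": {
  "increments": [
    {"slide":[0.6,0,0],"dr":[0,0,0],"jaw":1},
    {"slide":[0.6,0,0],"dr":[0,0,0],"jaw":1},
    {"slide":[0.6,0,0],"dr":[0,0,0],"jaw":1},
    {"slide":[0.6,0,0],"dr":[0,0,0],"jaw":1},
    {"slide":[0.6,0,0],"dr":[0,0,0],"jaw":1}
  ]
}}

```text
t: 5.45
tool_pos: [0.4798, 0.0434, 0.3561]
orientation: [2.163, 2.274, -0.008]
force: [1.6, -19.0, -1.2]
opening: 0.0008
gripper_force: 8.1
```

```bash
python3 -c "
from h import *
rep()
p,im,d=cam('scene'); cv2.imwrite('pics/s2.png',cv2.resize(im[130:280,180:360,::-1],None,fx=3,fy=3)); rep()"
```

```text
t 5.45 tip rel feeder/lever [ -0.3  35.3 170.1] F feeder [  0.6 -19.1  -1.2] open 0.0008
tool axes in feeder frame
 [[ 0.002  1.    -0.002]
 [ 1.    -0.002 -0.006]
 [-0.006 -0.001 -1.   ]]
t 5.5 tip rel feeder/lever [ -0.3  35.3 170.1] F feeder [  1.2 -18.7  -0.8] open 0.0001
tool axes in feeder frame
 [[ 0.002  1.    -0.002]
 [ 1.    -0.002 -0.006]
 [-0.006 -0.002 -1.   ]]
```

View pics/s2.png

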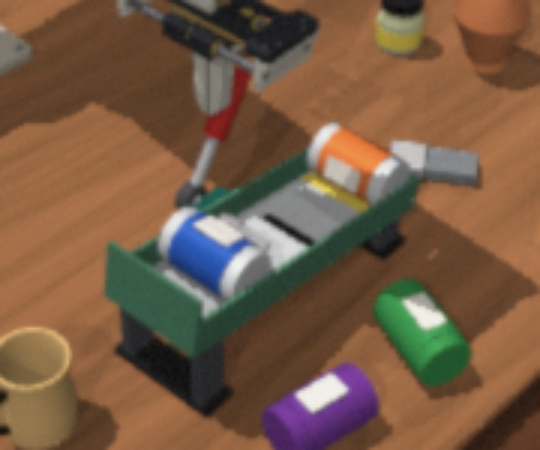

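The orange tin now lies at (358,160), against the low end wall in the bay. The blue tin is held at (215,250), and the lever is on its stop. I'll hold a moment more, then release.

{"api": "servo_tool", "payload": {
  "increments": [
    {"slide":[0,0,0],"dr":[0,0,0],"jaw":1},
    {"slide":[0,0,0],"dr":[0,0,0],"jaw":1},
    {"slide":[0,0,0],"dr":[0,0,0],"jaw":1},
    {"slide":[0,0,0],"dr":[0,0,0],"jaw":1},
    {"slide":[0,0,0],"dr":[0,0,0],"jaw":1},
    {"slide":[0,0,0],"dr":[0,0,0],"jaw":1},
    {"slide":[0,0,0],"dr":[0,0,0],"jaw":1},
    {"slide":[0,0,0],"dr":[0,0,0],"jaw":1}
  ]
}}

```text
t: 6.3
tool_pos: [0.4798, 0.0434, 0.3561]
orientation: [2.163, 2.274, -0.008]
force: [1.3, -19.1, 0.0]
opening: 0.0004
gripper_force: 8.1
```

```bash
cat >> h.py <<'E'
def tins():
    p,im,d=cam('scene'); P=pts(p,d); c,n=np.cos(yaw),np.sin(yaw)
    B=blobs(im,P,d,(205,330,130,270))
    for k in ['orange','blue','red']:
        q=P[B[k]]; q=q[(q[:,2]>(.06 if k!='red' else .13))&(q[:,0]<.66)]; r=(q[:,:2]-O)@np.array([[c,-n],[n,c]])
        print(k,len(q),'feeder xy median',(np.median(r,0)*1000).round(1),'z',np.median(q[:,2]).round(3))
    return im
E
python3 -c "
from h import *
rep();tins()"
```

```text
t 6.3 tip rel feeder/lever [ -0.3  35.3 170.1] F feeder [  0.4 -19.1   0. ] open 0.0004
tool axes in feeder frame
 [[ 0.002  1.    -0.001]
 [ 1.    -0.002 -0.006]
 [-0.006 -0.001 -1.   ]]
orange 184 feeder xy median [ 93.4 136.7] z 0.102
blue 300 feeder xy median [ 94.  -86.6] z 0.128
red 110 feeder xy median [ 9.9 42.3] z 0.159
```

{"api": "servo_tool", "payload": {
  "increments": [
    {"slide":[-5,0,0],"dr":[0,0,0],"jaw":1},
    {"slide":[-13,0,0],"dr":[0,0,0],"jaw":1},
    {"slide":[-22,0,0],"dr":[0,0,0],"jaw":1},
    {"slide":[-31,0,0],"dr":[0,0,0],"jaw":1},
    {"slide":[-40,0,0],"dr":[0,0,0],"jaw":1},
    {"slide":[-48,0,0],"dr":[0,0,0],"jaw":1},
    {"slide":[-56,0,0],"dr":[0,0,0],"jaw":1},
    {"slide":[-68,0,0],"dr":[0,0,0],"jaw":1},
    {"slide":[-85,0,0],"dr":[0,0,0],"jaw":1},
    {"slide":[-95,0,0],"dr":[0,0,0],"jaw":1},
    {"slide":[-95,0,0],"dr":[0,0,0],"jaw":1},
    {"slide":[-95,0,-40],"dr":[0,0,0],"jaw":1},
    {"slide":[-95,0,-85],"dr":[0,0,0],"jaw":1},
    {"slide":[-95,0,-85],"dr":[0,0,0],"jaw":1},
    {"slide":[-95,0,-85],"dr":[0,0,0],"jaw":1}
  ]
}}

```text
t: 7.85
tool_pos: [0.4851, -0.0485, 0.4431]
orientation: [2.161, 2.277, 0.003]
force: [0.1, 0.4, -0.5]
opening: 0.0005
gripper_force: 0.0
```

```bash
python3 -c "
from h import *
rep();tins()"
```

```text
t 7.85 tip rel feeder/lever [  1.  -55.6 257.1] F feeder [ 0.1  0.4 -0.5] open 0.0005
tool axes in feeder frame
 [[-0.     1.     0.003]
 [ 1.     0.    -0.   ]
 [-0.     0.003 -1.   ]]
orange 197 feeder xy median [ 91.9 136.5] z 0.102
blue 309 feeder xy median [ 94.4 -84.7] z 0.129
red 174 feeder xy median [ 8.3 -6.9] z 0.189
```

{"api": "servo_tool", "payload": {
  "increments": [
    {"slide":[25,0,0],"dr":[0,0,0],"jaw":1},
    {"slide":[60,0,0],"dr":[0,0,0],"jaw":1},
    {"slide":[95,0,0],"dr":[0,0,0],"jaw":1},
    {"slide":[106,0,0],"dr":[0,0,0],"jaw":1},
    {"slide":[106,0,0],"dr":[0,0,0],"jaw":1},
    {"slide":[106,0,30],"dr":[0,0,0],"jaw":1},
    {"slide":[106,0,65],"dr":[0,0,0],"jaw":1},
    {"slide":[106,0,87],"dr":[0,0,0],"jaw":1},
    {"slide":[106,0,87],"dr":[0,0,0],"jaw":1}
  ]
}}

```text
t: 8.8
tool_pos: [0.4778, 0.0559, 0.3501]
orientation: [-2.16, -2.273, 0.009]
force: [-0.6, -1.2, 0.6]
opening: -0.0001
gripper_force: 0.0
```

```bash
python3 -c "
from h import *
rep()"
```

```text
t 8.8 tip rel feeder/lever [ -2.9  49.  164.1] F feeder [-0.7 -1.2  0.6] open -0.0001
tool axes in feeder frame
 [[ 0.001  1.    -0.008]
 [ 1.    -0.001 -0.   ]
 [-0.    -0.008 -1.   ]]
```

{"api": "servo_tool", "payload": {
  "increments": [
    {"slide":[0,0,0],"dr":[0,0,0],"jaw":1},
    {"slide":[-10,0,0],"dr":[0,0,0],"jaw":1},
    {"slide":[-20,0,0],"dr":[0,0,0],"jaw":1},
    {"slide":[-27,0,0],"dr":[0,0,0],"jaw":1},
    {"slide":[-33,0,0],"dr":[0,0,0],"jaw":1},
    {"slide":[-39,0,0],"dr":[0,0,0],"jaw":1},
    {"slide":[-45,0,0],"dr":[0,0,0],"jaw":1},
    {"slide":[-51,0,0],"dr":[0,0,0],"jaw":1},
    {"slide":[-57,0,0],"dr":[0,0,0],"jaw":1},
    {"slide":[-63,0,0],"dr":[0,0,0],"jaw":1},
    {"slide":[-68,0,0],"dr":[0,0,0],"jaw":1},
    {"slide":[-72,0,0],"dr":[0,0,0],"jaw":1},
    {"slide":[-76,0,0],"dr":[0,0,0],"jaw":1},
    {"slide":[-76,0,0],"dr":[0,0,0],"jaw":1}
  ]
}}

```text
t: 10.2
tool_pos: [0.4828, -0.0184, 0.3539]
orientation: [-2.16, -2.277, -0.001]
force: [-0.9, 8.9, 0.7]
opening: 0.0005
gripper_force: 4.0
```

```bash
python3 -c "
from h import *
rep()"
```

```text
t 10.2 tip rel feeder/lever [ -0.5 -24.9 167.9] F feeder [-0.4  9.   0.7] open 0.0005
tool axes in feeder frame
 [[-0.     1.    -0.002]
 [ 1.     0.     0.003]
 [ 0.003 -0.002 -1.   ]]
```

{"api": "servo_tool", "payload": {
  "increments": [
    {"slide":[-2,0,0],"dr":[0,0,0],"jaw":1},
    {"slide":[-4,0,0],"dr":[0,0,0],"jaw":1},
    {"slide":[-4,0,0],"dr":[0,0,0],"jaw":1}
  ]
}}

```text
t: 10.5
tool_pos: [0.4831, -0.0221, 0.3539]
orientation: [-2.16, -2.277, -0.001]
force: [0.3, 9.5, 0.4]
opening: 0.0007
gripper_force: 4.2
```

{"api": "servo_tool", "payload": {
  "increments": [
    {"slide":[-1,0,0],"dr":[0,0,0],"jaw":1},
    {"slide":[-2,0,0],"dr":[0,0,0],"jaw":1},
    {"slide":[-2,0,0],"dr":[0,0,0],"jaw":1}
  ]
}}

```text
t: 10.8
tool_pos: [0.4831, -0.0239, 0.3539]
orientation: [-2.159, -2.277, -0.001]
force: [-0.4, 10.5, -0.6]
opening: 0.0002
gripper_force: 4.3
```

{"api": "servo_tool", "payload": {
  "increments": [
    {"slide":[-1,0,0],"dr":[0,0,0],"jaw":1},
    {"slide":[-1.5,0,0],"dr":[0,0,0],"jaw":1},
    {"slide":[-1.5,0,0],"dr":[0,0,0],"jaw":1}
  ]
}}

```text
t: 11.1
tool_pos: [0.4832, -0.025, 0.3538]
orientation: [-2.159, -2.277, -0.002]
force: [-0.2, 11.3, -1.3]
opening: 0.0007
gripper_force: 5.1
```

{"api": "servo_tool", "payload": {
  "increments": [
    {"slide":[-1,0,0],"dr":[0,0,0],"jaw":1},
    {"slide":[-1,0,0],"dr":[0,0,0],"jaw":1}
  ]
}}

```text
t: 11.3
tool_pos: [0.4832, -0.0255, 0.3538]
orientation: [-2.157, -2.276, -0.004]
force: [-0.5, 16.2, -0.3]
opening: 0.0005
gripper_force: 6.7
```

{"api": "servo_tool", "payload": {
  "increments": [
    {"slide":[-0.8,0,0],"dr":[0,0,0],"jaw":1},
    {"slide":[-0.8,0,0],"dr":[0,0,0],"jaw":1},
    {"slide":[-0.8,0,0],"dr":[0,0,0],"jaw":1},
    {"slide":[-0.8,0,0],"dr":[0,0,0],"jaw":1},
    {"slide":[-0.8,0,0],"dr":[0,0,0],"jaw":1},
    {"slide":[-0.8,0,0],"dr":[0,0,0],"jaw":1},
    {"slide":[-0.8,0,0],"dr":[0,0,0],"jaw":1},
    {"slide":[-0.8,0,0],"dr":[0,0,0],"jaw":1},
    {"slide":[-0.8,0,0],"dr":[0,0,0],"jaw":1},
    {"slide":[-0.8,0,0],"dr":[0,0,0],"jaw":1},
    {"slide":[-0.8,0,0],"dr":[0,0,0],"jaw":1},
    {"slide":[-0.8,0,0],"dr":[0,0,0],"jaw":1}
  ]
}}

```text
t: 12.5
tool_pos: [0.4832, -0.0258, 0.3538]
orientation: [-2.157, -2.276, -0.005]
force: [-0.4, 18.0, -0.3]
opening: 0.0006
gripper_force: 7.9
```

```bash
python3 -c "
from h import *
rep();im=tins();cv2.imwrite('pics/s3.png',cv2.resize(im[130:280,180:360,::-1],None,fx=3,fy=3))"
```

```text
t 12.5 tip rel feeder/lever [ -0.5 -31.7 167.8] F feeder [ 0.6 18.  -0.3] open 0.0006
tool axes in feeder frame
 [[-0.002  1.    -0.002]
 [ 1.     0.002  0.007]
 [ 0.007 -0.002 -1.   ]]
orange 195 feeder xy median [ 92.7 137.6] z 0.102
blue 362 feeder xy median [ 93.7 -14.1] z 0.121
red 130 feeder xy median [ 11.1 -63.4] z 0.181
```

View pics/s3.png

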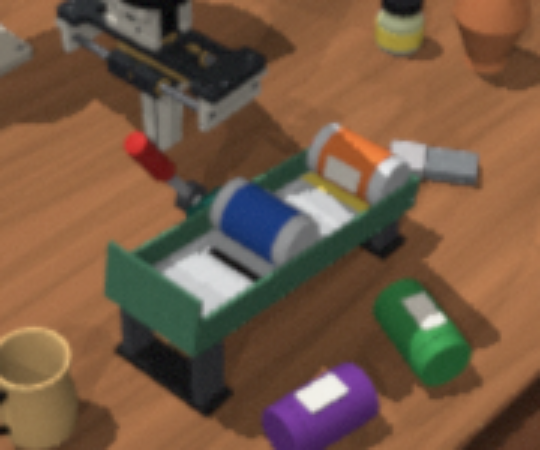

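The blue tin is now in the pocket at (262,220), the orange tin is in the bay at (358,160), and the lever at (150,155) leans uphill on its stop. I'll hold again to confirm it has settled.

{"api": "servo_tool", "payload": {
  "increments": [
    {"slide":[-0.3,0,0],"dr":[0,0,0],"jaw":1},
    {"slide":[-0.3,0,0],"dr":[0,0,0],"jaw":1},
    {"slide":[-0.3,0,0],"dr":[0,0,0],"jaw":1},
    {"slide":[-0.3,0,0],"dr":[0,0,0],"jaw":1},
    {"slide":[-0.3,0,0],"dr":[0,0,0],"jaw":1},
    {"slide":[-0.3,0,0],"dr":[0,0,0],"jaw":1},
    {"slide":[-0.3,0,0],"dr":[0,0,0],"jaw":1},
    {"slide":[-0.3,0,0],"dr":[0,0,0],"jaw":1},
    {"slide":[-0.3,0,0],"dr":[0,0,0],"jaw":1},
    {"slide":[-0.3,0,0],"dr":[0,0,0],"jaw":1},
    {"slide":[-0.3,0,0],"dr":[0,0,0],"jaw":1},
    {"slide":[-0.3,0,0],"dr":[0,0,0],"jaw":1}
  ]
}}

```text
t: 13.75
tool_pos: [0.4833, -0.026, 0.3538]
orientation: [-2.156, -2.276, -0.005]
force: [-0.5, 19.9, 0.8]
opening: 0.0003
gripper_force: 8.4
```

```bash
python3 -c "
from h import *
rep();tins()"
```

```text
t 13.75 tip rel feeder/lever [ -0.5 -31.7 167.8] F feeder [ 0.5 19.9  0.8] open 0.0003
tool axes in feeder frame
 [[-0.002  1.    -0.002]
 [ 1.     0.002  0.007]
 [ 0.007 -0.002 -1.   ]]
orange 188 feeder xy median [ 93.1 137.1] z 0.102
blue 360 feeder xy median [ 94.  -13.5] z 0.121
red 131 feeder xy median [ 11.2 -63.3] z 0.18
```

{"api": "servo_tool", "payload": {
  "increments": [
    {"slide":[5,0,0],"dr":[0,0,0],"jaw":1},
    {"slide":[13,0,0],"dr":[0,0,0],"jaw":1},
    {"slide":[22,0,0],"dr":[0,0,0],"jaw":1},
    {"slide":[31,0,0],"dr":[0,0,0],"jaw":1},
    {"slide":[40,0,0],"dr":[0,0,0],"jaw":1},
    {"slide":[48,0,0],"dr":[0,0,0],"jaw":1},
    {"slide":[56,0,0],"dr":[0,0,0],"jaw":1},
    {"slide":[68,0,0],"dr":[0,0,0],"jaw":1},
    {"slide":[82,0,0],"dr":[0,0,0],"jaw":1},
    {"slide":[92,0,0],"dr":[0,0,0],"jaw":1},
    {"slide":[92,0,0],"dr":[0,0,0],"jaw":1},
    {"slide":[92,0,-40],"dr":[0,0,0],"jaw":1},
    {"slide":[92,0,-85],"dr":[0,0,0],"jaw":1},
    {"slide":[92,0,-85],"dr":[0,0,0],"jaw":1},
    {"slide":[92,0,-85],"dr":[0,0,0],"jaw":1},
    {"slide":[92,0,-85],"dr":[0,0,0],"jaw":1},
    {"slide":[92,0,-85],"dr":[0,0,0],"jaw":1}
  ]
}}

```text
t: 15.5
tool_pos: [0.4786, 0.0633, 0.438]
orientation: [-2.162, -2.277, 0.003]
force: [-0.7, -0.3, 0.0]
opening: 0.0003
gripper_force: 0.0
```

```bash
python3 -c "
from h import *
rep();im=tins();cv2.imwrite('pics/s4.png',cv2.resize(im[130:280,180:360,::-1],None,fx=3,fy=3))"
```

```text
t 15.5 tip rel feeder/lever [ -0.7  56.4 252. ] F feeder [-0.7 -0.2  0. ] open 0.0003
tool axes in feeder frame
 [[ 0.     1.    -0.003]
 [ 1.    -0.    -0.   ]
 [-0.    -0.003 -1.   ]]
orange 199 feeder xy median [ 91.9 135.9] z 0.103
blue 367 feeder xy median [92.9 -2. ] z 0.12
red 178 feeder xy median [ 7.4 -5.9] z 0.188
```

View pics/s4.png

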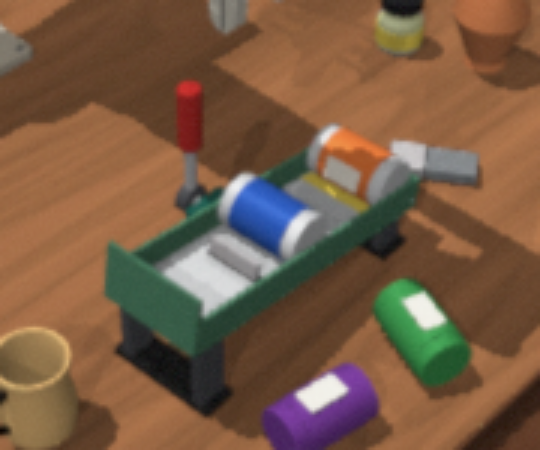

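The lever is upright at (190,115), the blue tin rests in the pocket at (268,215), and the orange tin is in the bay. The fingers are clear, so I'm handing in.

```bash
python3 -c "
from h import *
tins();print(close_job())"
```

```text
orange 206 feeder xy median [ 91.3 135.5] z 0.102
blue 366 feeder xy median [93.1 -2.6] z 0.12
red 175 feeder xy median [ 7.6 -5.9] z 0.189
the job is handed in; nothing more can be done
None
```

The job is done and handed in at about 15.6 s: the orange tin is settled in the bay, the blue tin is in the orange tin's old place, the lever is upright and the fingers are clear of it, with about 20 N on each stop and no reading over 20 N.

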